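# Stow the folding rule and latch its tray

### The arm

A 6-joint arm with a two-finger parallel gripper is mounted at the origin on the work surface. World frame = base frame: x ahead of the robot, y to its left, z up, the work surface at z = 0. Lengths are in m, angles in rad, forces in N, time in s.
With the tool pointing down it reaches from about 0.375 to 0.9 m from the base axis. Payload 3.1 kg.
Tool frame: the origin (TCP) lies on the centre line of the jaws, within the pads' length; the fingertips stand 8 mm ahead of it and the grasp point (between the pads) lies 11 mm behind it; z points along the fingers, y is the line along which they close (so a half turn about z gives the same grasp; the last joint's range is limited). The gripper opens to 87 mm and grips with 3 to 60 N. Pads are 19 mm wide; open, the fingers measure 117 mm over their backs; the gripper's body (75 mm by 190 mm) begins 51 mm behind the grasp point.
Start: joints at [1.018, 0.527, 1.433, -0, 1.181, -0.178], TCP at [0.229, 0.582, 0.231] pointing down, gripper open.
Joint ranges: [-3.08, 3.08], [-0.75, 2.2], [0.22, 2.44], [-1.43, 4.57], [0, 2.65], [-2.85, 2.85]. Speed limits (rad/s): [2.79, 2.79, 3.14, 3.14, 3.14, 3.14].

### API

Orientations are given as a unit quaternion [x, y, z, w].
In Python, from rig import robot gives the robot as it stands. The module is installed in compiled form; this text tells all that it offers.
- The arm moves only by the tool send_rows, never from a script. Its argument "increments" is one flat list of numbers, 7 for each row, row after row: the turn, a rotation vector about the world's x, y, z in rad, then the shift along the world's x, y, z in cm, then the opening, from 0 (shut) to 1 (fully open). A call has 1 to 20 rows; each row shifts and turns the commanded pose from where the row before left it; what a row does not reach is not made up. A row lasts 1/12 s, in which the tool goes at most 41.7 mm and 7.16 degrees, less where a joint would pass 70% of its speed; a pose out of reach is approached as far as the arm can. A call is refused whole if a number of a shift passes 4.17 or a number of a turn 0.125, either way. A call with a gripper value outside its range is refused whole. The fingers move at their own pace and stop on an object; "newtons" is the grip in N (left out, the last holds). Time passes only in rows, so rows that do not move let the fingers close. It gives the time, the measured TCP pose, the force, the opening and the grip force at its end, in the units of the state.
- robot.get_obs(): the state, without advancing time (a new reading comes with each control period).
- robot.camera(name): name is "scene" or "top" or "wrist"; returns a dict with "image" (420x560x3 uint8, red, green, blue), "range_z" (420x560 float32, m along the optical axis (not along the pixel's ray), 0 where there is no reading), "fx", "fy", "cx", "cy" (pixels), "R" (3x3) and "t" (3): a world point X has camera coordinates R X + t. Camera axes: x right, y down, z forward; pixel columns grow to the right and rows downward; lengths in m; the calibration is good to about 2 mm. A picture is of the moment at which its call begins.
- robot.hand_in(): hands the job in; it is judged then, once.
The state is a dict: "time": time; "q": joint angles; "joint_velocities": joint speeds; "joint_torque": joint torques, N m; "position": TCP position; "tool_rot": TCP orientation; "ft_force": force on the tool from outside, world axes, zero at the start; "moment": the same for the moment, N m; "grip_width": finger opening in m; "grip_force": force on a finger pad.
Only numpy, scipy, OpenCV 4.12 (cv2) and the standard library are available. Lean on these libraries where they do the work, as an engineer would, in place of code of your own. Each camera call takes 0.05 s, during which the arm holds its last target. There are 200 camera calls.

### The job

Lay the yellow folding rule flat in the pulled-out grey tray, then press the tray gently into its rack until its push-push catch takes it, and let go; the tray must stay in by itself, so look again and press once more if it springs back. Press no harder than it takes, since leaning on it trips the catch free again, and leave the other things where they are.

Things in the scene. Friction and masses are not known exactly. Their poses are not given: they have to be found in the camera images.
- rule_mid (a point): Centre (half-way up) of the loose yellow folding rule, folded shut: 126 mm long (its x axis), 28 mm wide (y), 16 mm thick (z), 60 to 130 g, steel ends. It lies flat on the bench, z up.
- tray: Open-topped grey tray with a yellow label on its front, in the rack's right-hand bay (seen by the robot; the left one is shut). Slides level along the rack's x, 1 N drag; starts 85 to 115 mm out. Origin: middle of the outer face of its front panel; x points into the rack, y left, z up. Panel 124 mm wide, 60 mm high (30 mm above and below the origin), 12 mm thick; press it here.
- tray_floor (a point): Centre of the tray's inside floor, 92 mm behind the front face and 25 mm below the tray's origin; axes as the tray. Inside 154 mm long (x), 110 mm wide (y); side and rear walls 3 mm thick, tops 29 mm above the floor. The steel hook bars of the catch reach 50 mm out behind the tray.
- rack: Fixed low grey steel rack with two tray bays, 260 mm deep (x), 270 mm wide (y). Origin: centre of its underside on the bench; x points away from its front, y left, z up. Front at x = -130 mm; partitions 50 mm high; a 74 mm high cover hides the catches at the rear 140 mm. The bays are open above.
- bay_home (a point): Where the tray's origin would be if fully in: x = -134, y = -66, z = 36 mm from the rack's origin, axes as the rack. Latched, the front rests 1 to 31 mm out from here: each catch is set differently, which cannot be seen. An ejector spring (2.5 to 4.5 N) is met about 40 mm before the resting place, then a buffer (2.6 N per mm) about 2 mm beyond it.
- catch_cover (a point): Front edge of the cover over the tray's push-push catch, 74 mm up. It takes at a push of 7 to 9 N, 3 mm beyond the resting place; let go, the tray comes back those 3 mm and stays. 10 to 14 N is a good press. Pushed over about 18 N (7 mm beyond), it trips free and the tray springs out 40 mm or more when let go: press anew. Over 25 N does harm.
- chuck: Loose dark steel drill chuck standing on the bench, 42 mm in diameter, 56 mm high; origin under its centre. To be left alone.
- bitset: Loose green bit case with steel bits, 85 x 50 x 18 mm, lying flat; origin under its centre. To be left alone.
- tape: Loose cream roll of tape lying flat, 90 mm across, 25 mm high; origin under its centre. To be left alone.
- wirebrush: Loose brass-coloured wire cup brush, 66 mm across, 50 mm high; origin under its centre. To be left alone.
- disc: Loose dark flap disc lying flat, 125 mm across, 12 mm high; origin under its centre. To be left alone.
- sealant_a: Loose white sealant cartridge with an orange band, standing, 48 mm in diameter, 200 mm high; origin under its centre. To be left alone.
- sealant_b: Loose white sealant cartridge with a green band, standing, 48 mm in diameter, 200 mm high; origin under its centre. To be left alone.
There are look-alikes about, which are no part of the job. Of the things that look like the part that bears rule_mid, the smallest one is meant.

How it is judged:
On the way:
1. the rule lies flat in the tray, let go, while the tray is still well out (over 50 mm) (x of rule_mid in the frame of tray between 0.02 and 0.165 m and y of rule_mid in the frame of tray between -0.052 and 0.052 m and z of rule_mid in the frame of tray below -0.008 m and angle between rule_mid's own z axis and vertical below 0.25 rad and contact force between the fingers and anything else below 0.2 N and x of tray in the frame of rack below -0.184 m), for 0.2 s.
At the end, for the whole second after the job is handed in: The tray stays latched by itself, its front less than 36 mm out from the fully-in position and at rest, with the rule lying flat in it (its centre between the walls and less than 17 mm above the tray's floor, tilted less than 0.25 rad) (x of rule_mid in the frame of tray between 0.02 and 0.165 m and y of rule_mid in the frame of tray between -0.052 and 0.052 m and z of rule_mid in the frame of tray below -0.008 m and angle between rule_mid's own z axis and vertical below 0.25 rad and x of tray in the frame of rack above -0.17 m and linear speed of tray below 0.01 m/s); the robot touches nothing.
It fails at once if the tray is pressed with more than 25 N (contact force between any of the fingers, the arm and tray above 25 N).
It fails at once if a bystander is moved by more than 25 mm (distance of any of chuck, bitset, tape, wirebrush, disc, sealant_a, sealant_b from where it was at the start of the episode above 0.025 m).
It also fails if it takes over 61 s, if anything falls off the work surface, if the arm or the gripper's body presses on something with over 40 N, if the wrist force passes 120 N, or if a joint passes its speed limit or range.

## Working session

There is one attempt and no reset: what is moved stays moved. The work goes in short steps, Python scripts to look and compute and a tool call to move; the robot and the scene stay as the last step left them, time stands still between calls to the robot, and variables do not carry over. Pictures are saved under pics/ and viewed, at most 10 in all, crops included, and the job is handed in when it is done.

Besides the shell and the picture viewer there is one more tool, called after "Call:" as name(argument=value, ...), one argument or row to a line, values as JSON. send_rows: Moves the arm, as the interface text tells. Its arguments: {"type":"object","properties":{"increments":{"type":"array"},"newtons":{"type":"number"}},"required":["increments"]}

```bash
mkdir -p pics
cat > h.py <<'E'
import numpy as np, cv2
from rig import robot
def snap(n,f):
    c=robot.camera(n); cv2.imwrite(f'pics/{f}.png',cv2.cvtColor(c['image'],cv2.COLOR_RGB2BGR)); np.savez(f'pics/{f}.npz',**{k:c[k] for k in c}); return c
def P(c,u,v,z=None):
    R,t=np.array(c['R']),np.array(c['t']).ravel()
    d=np.array([(u-c['cx'])/c['fx'],(v-c['cy'])/c['fy'],1.])
    o=-R.T@t; w=R.T@d
    if z is None:
        s=c['range_z'][int(round(v)),int(round(u))]
    else: s=(z-o[2])/w[2]
    return o+s*w
def load(f): return {k:v for k,v in np.load(f'pics/{f}.npz').items()}
E
python3 - <<'E'
from h import *
a=snap('top','top1');b=snap('scene','sc1')
cv2.imwrite('pics/both.png',np.vstack([cv2.imread('pics/top1.png')]))
print(robot.get_obs())
for c in(a,b):print(-c['R'].T@np.ravel(c['t']),c['fx'])
E
```

```text
{'time': 0.1, 'q': array([ 1.01751892e+00,  5.28358309e-01,  1.43376903e+00, -8.88981272e-06,
        1.18139816e+00, -1.78483629e-01]), 'joint_velocities': array([-0.00011394, -0.0003812 , -0.00479395, -0.00049448,  0.00210514,
        0.0002193 ]), 'joint_torque': array([ 9.22555387e-05, -4.40990174e+01, -1.77151126e+01,  6.35213591e-02,
        5.34217141e-02, -6.35743345e-05]), 'position': array([0.22842375, 0.58107432, 0.22968026]), 'tool_rot': array([ 1.86300242e-01,  9.82492385e-01, -9.03924808e-04, -3.41920173e-04]), 'ft_force': array([-0.05609807,  0.41635763,  0.30794635]), 'moment': array([-0.05121114, -0.01142952, -0.02482768]), 'grip_force': 0.0, 'grip_width': 0.08704899581747422}
[0.34993968 0.0163019  1.56557987] 506.7104663127314
[ 1.17637955 -0.27750125  1.23466086] 529.714114710266
```

View pics/top1.png

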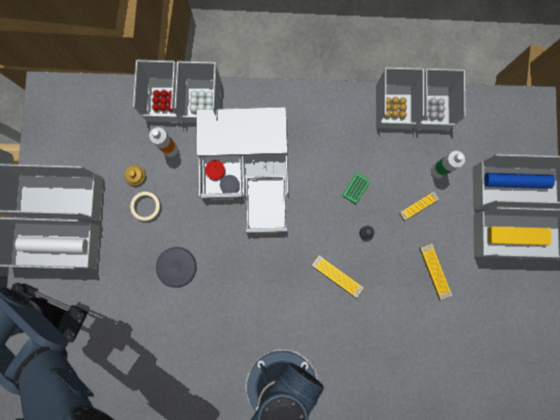

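View pics/sc1.png

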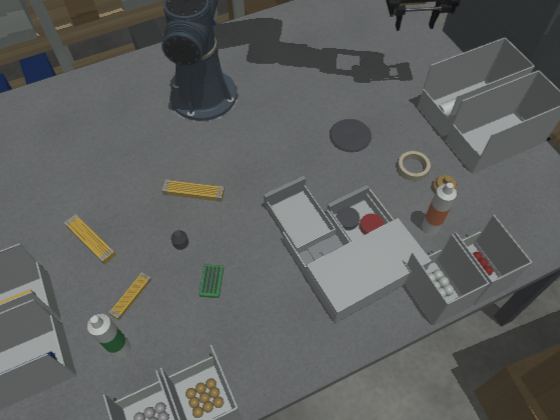

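Three yellow candidates show in the top view: (337,277), (436,271) and (419,207). The last looks shortest, so I expect it to be the 126 mm one. I'll measure all three and check it in an enlarged crop.

Run:
```python
from h import *
c=load('top1'); im=cv2.imread('pics/top1.png')
hsv=cv2.cvtColor(im,cv2.COLOR_BGR2HSV)
m=cv2.inRange(hsv,(18,120,100),(35,255,255)); m=cv2.morphologyEx(m,cv2.MORPH_CLOSE,np.ones((5,5)))
n,l,s,ce=cv2.connectedComponentsWithStats(m)
for i in range(1,n):
    if s[i,4]<60: continue
    pts=np.argwhere(l==i)[:,::-1]
    W=np.array([P(c,u,v,0.016)[:2] for u,v in pts]).astype(np.float32)
    print(ce[i],cv2.minAreaRect(W),'yellow only')
a=cv2.resize(im[180:240,380:460],None,fx=5,fy=5,interpolation=cv2.INTER_CUBIC)
b=cv2.resize(im[100:240,190:300],None,fx=3.6,fy=4,interpolation=cv2.INTER_CUBIC)
o=np.zeros((560,796,3),np.uint8);o[:300,:400]=a;o[:560,400:796]=b
cv2.imwrite('pics/crop1.png',o)
R=c['range_z']
for u,v in [(242,112),(242,150),(201,175),(266,205),(266,180),(268,233),(250,205),(285,205)]: print(u,v,P(c,u,v))
```

```text
[129.74931129  18.43801653] ((1.1308095455169678, 0.5251477956771851), (0.03284912183880806, 0.1258324533700943), 88.03768157958984) yellow only
[168.50413223  21.33057851] ((1.1090471744537354, 0.4012829065322876), (0.010582956485450268, 0.1764346957206726), 85.62683868408203) yellow only
[533.3440367   58.83944954] ((1.0116642713546753, -0.7786989212036133), (0.05120263248682022, 0.12885165214538574), 82.49309539794922) yellow only
[395.89306358 107.0982659 ] ((0.8624168038368225, -0.33288195729255676), (0.059674013406038284, 0.06190784275531769), 88.09087371826172) yellow only
[134.37261146 174.86305732] ((0.6215479969978333, 0.4765222668647766), (0.06021404266357422, 0.058929361402988434), 3.5389981269836426) yellow only
[418.54819277 205.64457831] ((0.548925518989563, -0.4004842936992645), (0.029541056603193283, 0.11662522703409195), 33.175106048583984) yellow only
[520.20307988 235.36573628] ((0.4692937731742859, -0.7149571776390076), (0.0530555285513401, 0.18439128994941711), 0.020800264552235603) yellow only
[435.60955519 271.56672158] ((0.3518468141555786, -0.45581525564193726), (0.13851520419120789, 0.04014481604099274), 21.469690322875977) yellow only
[337.30612245 276.26530612] ((0.32826972007751465, -0.15745091438293457), (0.13804875314235687, 0.03890858218073845), 55.86005401611328) yellow only
242 112 [0.81374282 0.14616339 0.07279603]
242 150 [0.69601826 0.14144169 0.0737635 ]
201 175 [0.62458408 0.26859162 0.02628159]
266 205 [0.53971342 0.06576552 0.00953813]
266 180 [0.61694436 0.06821681 0.01591802]
268 233 [0.45191231 0.05615568 0.02942515]
250 205 [0.53802561 0.11515498 0.01088659]
285 205 [0.54250639 0.00696264 0.00155987]
```

View pics/crop1.png

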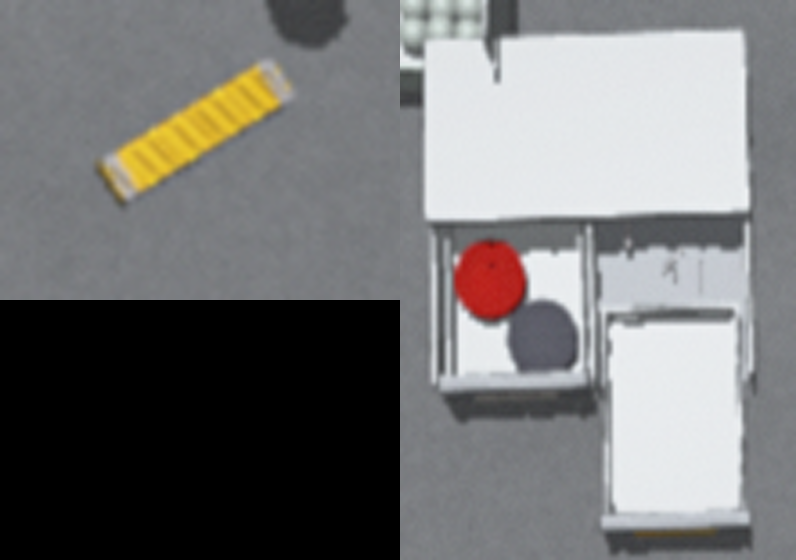

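The crop confirms (419,206): at about 126 × 28 mm it is the smallest of the three, since the other two are about 150 mm or longer. Next I'll compute the poses.

Run:
```python
from h import *
from scipy.spatial.transform import Rotation as Ro
c=load('top1')
A=P(c,402.3,216.8,.016);B=P(c,436.1,195.7,.016)
print('rule',(A+B)/2,np.linalg.norm(A-B),np.degrees(np.arctan2(*(B-A)[1::-1])))
A=P(c,196.9,155,.074);B=P(c,286.7,153.75,.074);print('cover front',A,B,np.degrees(np.arctan2(*(A-B)[1::-1]))-90)
A=P(c,196.9,110,.074);B=P(c,285.3,107.5,.074);print('cover back',A,B)
A=P(c,246.1,232,.066);B=P(c,287.2,230.75,.066);print('panel',(A+B)/2,np.linalg.norm(A-B),np.degrees(np.arctan2(*(A-B)[1::-1]))-90)
print('sealB',P(c,457,158,.2),P(c,440,170,.0))
print('sealA',P(c,158,134,.2)); print('chuck',P(c,367,233,.05)); print('bits',P(c,357,188,.01))
print(np.degrees(Ro.from_quat(robot.get_obs()['tool_rot']).as_matrix()), )
# left wall/right wall of tray interior
A=P(c,190+(608-400)/3.6,100+420/4,.04);B=P(c,190+(740-400)/3.6,100+420/4,.04);print(A,B)
```

```text
rule [ 0.54966982 -0.40645539  0.016     ] 0.12479005553031153 -56.587796667808824
cover front [0.67649103 0.27603164 0.074     ] [0.68863311 0.00689488 0.074     ] 2.5831414931800936
cover back [0.81537271 0.28294499 0.074     ] [0.83147851 0.01532991 0.074     ]
panel [0.45418039 0.05935672 0.066     ] 0.12184771563453696 3.5073430503610723
sealB [ 0.66257467 -0.46001888  0.2       ] [ 0.66832167 -0.47606452  0.        ]
sealA [0.70459125 0.36430946 0.2       ]
chuck [ 0.45966443 -0.24070198  0.05      ]
bits [ 0.60152038 -0.2148992   0.01      ]
[[-5.33185475e+01  2.09746396e+01 -5.77925771e-02]
 [ 2.09747104e+01  5.33184672e+01 -9.44692158e-02]
 [ 1.91978167e-02 -1.09068137e-01 -5.72956725e+01]]
[0.53429588 0.12004068 0.04      ] [0.53772162 0.00887659 0.04      ]
```

Call:
send_rows(
  increments=[0,0,-0.02,1.2,-3.7,0,1,0,0,-0.02,1.2,-3.7,0,1,0,0,-0.02,1.2,-3.7,0,1,0,0,-0.02,1.2,-3.7,0,1,0,0,-0.02,1.2,-3.7,0,1,0,0,-0.02,1.2,-3.7,0,1,0,0,-0.02,1.2,-3.7,0,1,0,0,-0.02,1.2,-3.7,0,1,0,0,-0.02,1.2,-3.7,0,1,0,0,-0.02,1.2,-3.7,0,1,0,0,-0.02,1.2,-3.7,0,1,0,0,-0.02,1.2,-3.7,0,1,0,0,-0.02,1.2,-3.7,0,1,0,0,-0.02,1.2,-3.7,0,1,0,0,-0.02,1.2,-3.7,0,1,0,0,-0.02,1.2,-3.7,0,1,0,0,-0.02,1.2,-3.7,0,1,0,0,-0.02,1.2,-3.7,0,1,0,0,-0.02,1.2,-3.7,0,1,0,0,-0.02,1.2,-3.7,0,1],
)

```text
time: 1.77
position: [0.4687, -0.1603, 0.2303]
tool_rot: [0.379, 0.926, 0.0, -0.0]
ft_force: [0.0, 0.6, -0.4]
grip_width: 0.0869
grip_force: 0.0
```

Call:
send_rows(
  increments=[0,0,-0.03,1.16,-3.53,0,0.8,0,0,-0.03,1.16,-3.53,0,0.8,0,0,-0.03,1.16,-3.53,0,0.8,0,0,-0.03,1.16,-3.53,0,0.8,0,0,-0.03,1.16,-3.53,0,0.8,0,0,-0.03,1.16,-3.53,0,0.8,0,0,-0.03,1.16,-3.53,0,0.8,0,0,0,0,0,0,0.8,0,0,0,0,0,0,0.8,0,0,0,0,0,0,0.8],
)

```text
time: 2.6
position: [0.5492, -0.4045, 0.2295]
tool_rot: [0.473, 0.881, 0.001, -0.001]
ft_force: [-0.3, -0.9, 0.2]
grip_width: 0.0695
grip_force: 0.0
```

Run:
```python
from h import *
c=snap('wrist','w1'); o=robot.get_obs(); print(o['time'],o['position'],o['tool_rot'],o['ft_force'],o['q'])
```

```text
2.65 [ 0.54927434 -0.40390255  0.22982451] [ 4.72455678e-01  8.81353283e-01  6.01687912e-04 -1.28919274e-03] [ 0.11224764 -0.21044724 -0.08852687] [-7.97750169e-01  6.08496144e-01  1.27591471e+00  3.90363103e-04
  1.26000282e+00 -1.38451540e+00]
```

View pics/w1.png

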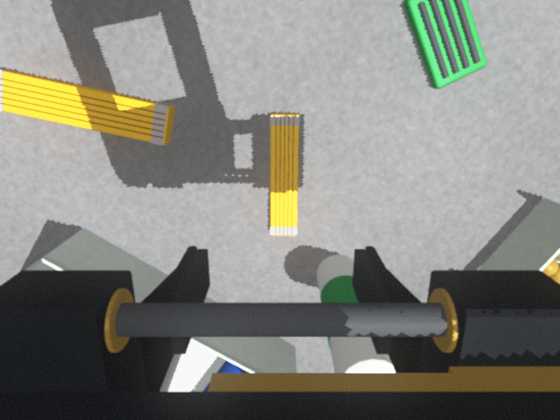

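The wrist view shows the rule at rows 115–234, columns 271–299, lying upright in the image and lined up with the jaws (mid column about 282). The green-banded cartridge stands beyond its lower end.

Run:
```python
from h import *
c=load('w1')
A=P(c,285,115,.016);B=P(c,284,234,.016)
print('rule',(A+B)/2,np.linalg.norm(A-B),np.degrees(np.arctan2(*(B-A)[1::-1])), P(c,284,175), P(c,350,365))
o=robot.get_obs(); 
from scipy.spatial.transform import Rotation as Ro
M=Ro.from_quat(o['tool_rot']).as_matrix(); print(o['position'],np.degrees(np.arctan2(M[1,0],M[0,0])))
```

```text
rule [ 0.55466625 -0.40794653  0.016     ] 0.12338756057334345 -56.75521354693511 [ 0.552668   -0.40584504  0.01751669] [ 0.64619301 -0.46533944  0.16890425]
[ 0.54927434 -0.40390255  0.22982451] 123.6122883721118
```

Call:
send_rows(
  increments=[0,0,0,0.3,-0.3,-2.6,0.75,0,0,0,0,0,-2.6,0.75,0,0,0,0,0,-2.6,0.75,0,0,0,0,0,-2.6,0.75,0,0,0,0,0,-2.6,0.75,0,0,0,0,0,-2.6,0.75,0,0,0,0,0,-2.6,0.75,0,0,0,0,0,-2.6,0.75,0,0,0,0,0,-0.5,0.75,0,0,0,0,0,-0.5,0.75,0,0,0,0,0,0,0.7,0,0,0,0,0,0,0.7],
  newtons=20,
)

```text
time: 3.65
position: [0.5538, -0.4087, 0.0142]
tool_rot: [0.472, 0.881, -0.0, 0.001]
ft_force: [-0.1, 1.0, -0.2]
grip_width: 0.0622
grip_force: 0.0
```

Call:
send_rows(
  increments=[0,0,0,0,0,0,0,0,0,0,0,0,0,0,0,0,0,0,0,0,0,0,0,0,0,0,0,0,0,0,0,0,0,0,0,0,0,0,0,0,0,0,0,0,0,0,0,0,0,0,0,0,0,0,0,0],
  newtons=20,
)

```text
time: 4.32
position: [0.5532, -0.4085, 0.0128]
tool_rot: [0.473, 0.881, 0.0, 0.0]
ft_force: [-1.3, 0.7, 1.8]
grip_width: 0.0279
grip_force: 20.0
```

Call:
send_rows(
  increments=[0,0,0,0,0,2.3,0,0,0,0,0,0,2.3,0,0,0,0,0,0,2.3,0,0,0,0,0,0,2.3,0,0,0,0,0,0,2.3,0,0,0,0,0,0,2.3,0,0,0,0.0,-0.05,3.39,0,0,0,0,0.0,-0.05,3.39,0,0,0,0,0.08,-0.05,3.39,0,0,0,0,0.09,-0.05,3.39,0,0,0,0,0.09,-0.05,3.39,0,0,0,0,0.09,-0.05,3.39,0,0,0,0,0.09,-0.05,3.39,0,0,0,0,0.09,-0.05,3.39,0,0,0,0,0.09,-0.05,3.39,0,0,0,0,0.09,-0.05,3.39,0,0,0,0,0.09,-0.05,3.39,0,0,0,0,0.09,-0.05,3.39,0,0,0,0,0.09,-0.05,3.39,0,0,0,0,0.09,-0.05,3.39,0,0],
)

```text
time: 5.98
position: [0.5454, 0.0676, 0.1503]
tool_rot: [-0.045, 0.999, -0.0, -0.0]
ft_force: [0.3, -0.5, -1.0]
grip_width: 0.0277
grip_force: 20.0
```

Call:
send_rows(
  increments=[0,0,0.058,0,0,0,0,0,0,0,0,0,0,0,0,0,0,0,0,0,0],
)

```text
time: 6.23
position: [0.5458, 0.0663, 0.1504]
tool_rot: [-0.071, 0.997, -0.0, -0.0]
ft_force: [0.2, 0.7, -1.0]
grip_width: 0.0275
grip_force: 20.0
```

Run:
```python
from h import *
c=snap('wrist','w2'); o=robot.get_obs(); print(o['time'],o['position'],o['ft_force'],o['q'])
from scipy.spatial.transform import Rotation as Ro
M=Ro.from_quat(o['tool_rot']).as_matrix(); print(np.degrees(np.arctan2(M[1,0],M[0,0])))
```

```text
6.2833 [0.54596357 0.06562099 0.15039422] [-1.04500673 -0.23810487 -1.15613033] [-8.34086198e-02  5.37164182e-01  1.69881094e+00 -5.20595246e-04
  9.05791127e-01 -1.79544661e+00]
-171.88904379041304
```

View pics/w2.png

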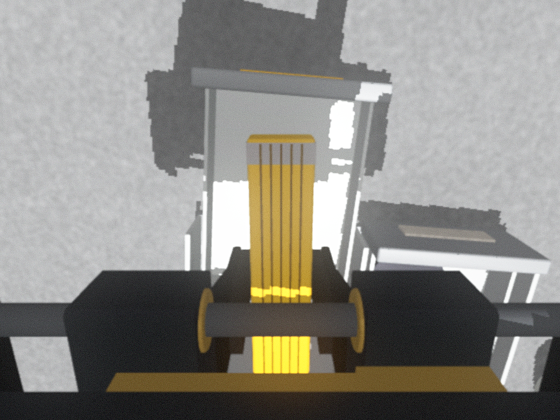

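The rule is held squarely at columns 248–315. The tray's front panel runs from (192,68) to (390,84), so the tool is about 5° over-turned. I'll measure the tray and correct.

Run:
```python
from h import *
c=load('w2')
A=P(c,192,69,.066);B=P(c,390,85,.066);x=A-B
print(A,B,np.linalg.norm(x),np.degrees(np.arctan2(x[1],x[0])))
n=np.array([-(B-A)[1],(B-A)[0]])/np.linalg.norm((B-A)[:2]); m=(A+B)[:2]/2
print('origin',m,'floor c',m+.092*n, m-.092*n)
```

```text
[ 0.46087889 -0.00135372  0.066     ] [0.45293097 0.11907865 0.066     ] 0.12069434168026821 -86.22424560087887
origin [0.45690493 0.05886246] floor c [0.36510463 0.05280411] [0.54870524 0.06492082]
```

Call:
send_rows(
  increments=[0,0,-0.083,0.2,0,0,0,0,0,0,0,0,-1.9,0,0,0,0,0,0,-1.9,0,0,0,0,0,0,-1.9,0,0,0,0,0,0,-1.9,0,0,0,0,0,0,-1.9,0,0,0,0,0,0,-1.9,0,0,0,0,0,0,-0.5,0,0,0,0,0,0,-0.5,0,0,0,0,0,0,0,0,0,0,0,0,0,0,0,0,0,0,0,0,0,0],
)

```text
time: 7.28
position: [0.5488, 0.0658, 0.0275]
tool_rot: [-0.03, 1.0, -0.0, 0.001]
ft_force: [0.2, 0.1, -0.6]
grip_width: 0.028
grip_force: 20.0
```

Call:
send_rows(
  increments=[0,0,0,0,0,0,0.47,0,0,0,0,0,0,0.47,0,0,0,0,0,0,0.47,0,0,0,0,0,0,0.47,0,0,0,0,0,0,0.47,0,0,0,0,0,1,0.47,0,0,0,0,0,2,0.47,0,0,0,0,0,2,0.47,0,0,0,0,0,2,0.47,0,0,0,0,0,2,0.47,0,0,0,0,0,2,0.47,0,0,0,0,0,1.5,0.47,0,0,0,0,0,0,0.47,0,0,0,0,0,0,0.47,0,0,0,0,0,0,0.47],
)

```text
time: 8.53
position: [0.5473, 0.0662, 0.1511]
tool_rot: [-0.03, 1.0, 0.0, -0.001]
ft_force: [-0.6, 0.2, -0.7]
grip_width: 0.0411
grip_force: 0.0
```

Run:
```python
from h import *
c=snap('wrist','w3'); o=robot.get_obs(); print(o['time'],o['position'],o['ft_force'],o['tool_rot'])
```

```text
8.5833 [0.54703054 0.06618529 0.15063221] [ 0.12749914 -0.27591177  0.70803718] [-3.01290343e-02  9.99545416e-01  1.12060596e-04 -1.09065673e-03]
```

View pics/w3.png

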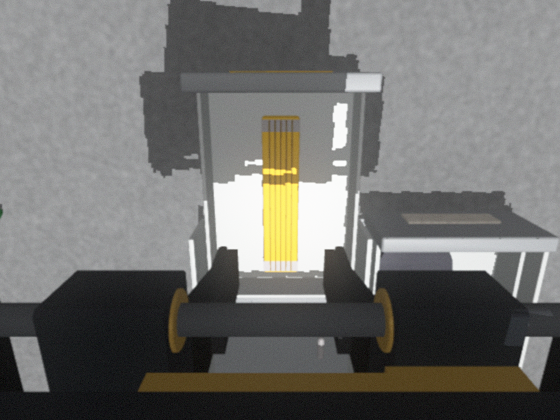

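The rule lies flat and centred in the tray, at (281,195), and the tray's panel is square to the tool. Next I close the jaws and go down in front of the panel.

Call:
send_rows(
  increments=[0,0,0,-3.2,-0.2,0,0,0,0,0,-3.2,-0.2,0,0,0,0,0,-3.2,-0.2,0,0,0,0,0,-3.1,-0.25,0,0,0,0,0,0,0,0,0,0,0,0,0,0,-2,0,0,0,0,0,0,-2,0,0,0,0,0,0,-2,0,0,0,0,0,0,-2,0,0,0,0,0,0,-2,0,0,0,0,0,0,-2,0,0,0,0,0,0,0,0,0,0,0,0,0,0,0,0,0,0,0,0,0,0],
  newtons=10,
)

```text
time: 9.75
position: [0.4208, 0.0576, 0.0316]
tool_rot: [-0.03, 1.0, 0.0, -0.0]
ft_force: [0.1, -0.4, -0.0]
grip_width: 0.001
grip_force: 0.0
```

Call:
send_rows(
  increments=[0,0,0,0,0,0,0,0,0,0,0,0,0,0],
)

```text
time: 9.92
position: [0.4216, 0.0576, 0.0325]
tool_rot: [-0.03, 1.0, -0.0, 0.001]
ft_force: [-0.7, -0.7, 0.1]
grip_width: 0.0003
grip_force: 0.0
```

Call:
send_rows(
  increments=[0,0,0,0.4,0.024,0,0,0,0,0,0.4,0.024,0,0,0,0,0,0.4,0.024,0,0,0,0,0,0.4,0.024,0,0,0,0,0,0.3,0.018,0,0,0,0,0,0.3,0.018,0,0,0,0,0,0.3,0.018,0,0,0,0,0,0.3,0.018,0,0,0,0,0,0.3,0.018,0,0,0,0,0,0.3,0.018,0,0,0,0,0,0.3,0.018,0,0,0,0,0,0.3,0.018,0,0,0,0,0,0.3,0.018,0,0,0,0,0,0.3,0.018,0,0],
)

```text
time: 11.08
position: [0.467, 0.0605, 0.0314]
tool_rot: [-0.03, 1.0, 0.0, -0.0]
ft_force: [-1.3, 0.5, -0.3]
grip_width: 0.0004
grip_force: 0.6
```

Call:
send_rows(
  increments=[0,0,0,0.3,0.018,0,0,0,0,0,0.3,0.018,0,0,0,0,0,0.3,0.018,0,0],
)

```text
time: 11.33
position: [0.4761, 0.061, 0.0315]
tool_rot: [-0.03, 1.0, 0.0, -0.0]
ft_force: [-1.0, 0.2, -0.3]
grip_width: 0.0009
grip_force: 0.6
```

Call:
send_rows(
  increments=[0,0,0,0.3,0.018,0,0,0,0,0,0.3,0.018,0,0,0,0,0,0.3,0.018,0,0],
)

```text
time: 11.58
position: [0.4852, 0.0615, 0.0315]
tool_rot: [-0.03, 1.0, 0.0, -0.0]
ft_force: [-1.8, 0.7, -0.5]
grip_width: 0.0007
grip_force: 0.6
```

Call:
send_rows(
  increments=[0,0,0,0.3,0.018,0,0,0,0,0,0.3,0.018,0,0,0,0,0,0.3,0.018,0,0],
)

```text
time: 11.83
position: [0.4939, 0.062, 0.0315]
tool_rot: [-0.03, 1.0, 0.0, -0.0]
ft_force: [-3.8, -0.5, 2.7]
grip_width: 0.0006
grip_force: 1.8
```

Call:
send_rows(
  increments=[0,0,0,0.3,0.018,0,0,0,0,0,0.3,0.018,0,0,0,0,0,0.3,0.018,0,0],
)

```text
time: 12.08
position: [0.5022, 0.0625, 0.0315]
tool_rot: [-0.03, 1.0, 0.0, -0.001]
ft_force: [-4.1, -0.7, 3.0]
grip_width: 0.0003
grip_force: 2.1
```

Call:
send_rows(
  increments=[0,0,0,0.3,0.018,0,0,0,0,0,0.3,0.018,0,0,0,0,0,0.3,0.018,0,0],
)

```text
time: 12.33
position: [0.5118, 0.0631, 0.0315]
tool_rot: [-0.03, 1.0, 0.0, -0.0]
ft_force: [-4.4, -0.0, 2.9]
grip_width: 0.0004
grip_force: 2.4
```

Call:
send_rows(
  increments=[0,0,0,0.2,0.012,0,0,0,0,0,0.2,0.012,0,0],
)

```text
time: 12.5
position: [0.5158, 0.0634, 0.0315]
tool_rot: [-0.03, 1.0, 0.0, -0.0]
ft_force: [-5.6, -1.0, 3.0]
grip_width: 0.0004
grip_force: 2.6
```

Call:
send_rows(
  increments=[0,0,0,0.2,0.012,0,0,0,0,0,0.2,0.012,0,0],
)

```text
time: 12.67
position: [0.5193, 0.0636, 0.0315]
tool_rot: [-0.03, 1.0, 0.0, -0.001]
ft_force: [-5.0, 0.2, 3.7]
grip_width: 0.0002
grip_force: 3.0
```

Call:
send_rows(
  increments=[0,0,0,0.15,0.009,0,0,0,0,0,0.15,0.009,0,0],
)

```text
time: 12.83
position: [0.522, 0.0638, 0.0315]
tool_rot: [-0.03, 1.0, 0.0, -0.001]
ft_force: [-7.0, -1.3, 4.9]
grip_width: 0.0006
grip_force: 3.2
```

Call:
send_rows(
  increments=[0,0,0,0.1,0.006,0,0,0,0,0,0.1,0.006,0,0],
)

```text
time: 13.0
position: [0.5238, 0.0639, 0.0315]
tool_rot: [-0.03, 1.0, 0.0, -0.001]
ft_force: [-6.3, -0.9, 4.8]
grip_width: 0.0007
grip_force: 3.3
```

Call:
send_rows(
  increments=[0,0,0,0.1,0.006,0,0,0,0,0,0,0,0,0],
)

```text
time: 13.17
position: [0.5251, 0.064, 0.0315]
tool_rot: [-0.03, 1.0, 0.0, -0.001]
ft_force: [-5.0, -0.3, 4.0]
grip_width: 0.0006
grip_force: 2.9
```

Call:
send_rows(
  increments=[0,0,0,0.1,0.006,0,0,0,0,0,0.1,0.006,0,0],
)

```text
time: 13.33
position: [0.5263, 0.064, 0.0315]
tool_rot: [-0.03, 1.0, 0.0, -0.002]
ft_force: [-6.7, -0.6, 4.5]
grip_width: 0.0007
grip_force: 3.7
```

Call:
send_rows(
  increments=[0,0,0,0.1,0.006,0,0,0,0,0,0,0,0,0],
)

```text
time: 13.5
position: [0.5276, 0.0641, 0.0315]
tool_rot: [-0.03, 1.0, 0.0, -0.002]
ft_force: [-5.5, -0.1, 4.2]
grip_width: 0.0005
grip_force: 3.2
```

Call:
send_rows(
  increments=[0,0,0,0.1,0.006,0,0,0,0,0,0,0,0,0],
)

```text
time: 13.67
position: [0.5284, 0.0642, 0.0315]
tool_rot: [-0.03, 1.0, 0.0, -0.002]
ft_force: [-6.5, -0.9, 4.8]
grip_width: 0.0006
grip_force: 3.5
```

Call:
send_rows(
  increments=[0,0,0,0.1,0.006,0,0,0,0,0,0,0,0,0],
)

```text
time: 13.83
position: [0.53, 0.0642, 0.0315]
tool_rot: [-0.03, 1.0, 0.0, -0.001]
ft_force: [-5.8, -0.5, 3.6]
grip_width: 0.0005
grip_force: 2.9
```

Call:
send_rows(
  increments=[0,0,0,0.1,0.006,0,0,0,0,0,0,0,0,0],
)

```text
time: 14.0
position: [0.5315, 0.0644, 0.0315]
tool_rot: [-0.03, 1.0, 0.0, -0.001]
ft_force: [-5.1, 1.0, 2.5]
grip_width: 0.0006
grip_force: 2.4
```

Call:
send_rows(
  increments=[0,0,0,0.1,0.006,0,0,0,0,0,0,0,0,0],
)

```text
time: 14.17
position: [0.5326, 0.0644, 0.0315]
tool_rot: [-0.03, 1.0, 0.0, -0.001]
ft_force: [-5.2, -0.9, 3.5]
grip_width: 0.0004
grip_force: 2.6
```

Call:
send_rows(
  increments=[0,0,0,0.1,0.006,0,0,0,0,0,0,0,0,0],
)

```text
time: 14.33
position: [0.5336, 0.0645, 0.0315]
tool_rot: [-0.03, 1.0, 0.0, -0.0]
ft_force: [-4.2, -0.1, 1.8]
grip_width: 0.0002
grip_force: 2.5
```

Call:
send_rows(
  increments=[0,0,0,0.1,0.006,0,0,0,0,0,0,0,0,0],
)

```text
time: 14.5
position: [0.5348, 0.0646, 0.0315]
tool_rot: [-0.03, 1.0, 0.0, -0.0]
ft_force: [-4.8, 0.5, 1.4]
grip_width: 0.0004
grip_force: 2.5
```

Call:
send_rows(
  increments=[0,0,0,0.1,0.006,0,0,0,0,0,0,0,0,0],
)

```text
time: 14.67
position: [0.5355, 0.0646, 0.0315]
tool_rot: [-0.03, 1.0, 0.0, -0.001]
ft_force: [-5.7, -0.3, 3.3]
grip_width: 0.0001
grip_force: 2.7
```

Call:
send_rows(
  increments=[0,0,0,0.1,0.006,0,0,0,0,0,0,0,0,0],
)

```text
time: 14.83
position: [0.5358, 0.0646, 0.0315]
tool_rot: [-0.03, 1.0, 0.0, -0.001]
ft_force: [-6.2, -0.9, 4.3]
grip_width: 0.0004
grip_force: 3.2
```

Call:
send_rows(
  increments=[0,0,0,0.1,0.006,0,0,0,0,0,0,0,0,0],
)

```text
time: 15.0
position: [0.5363, 0.0647, 0.0315]
tool_rot: [-0.03, 1.0, 0.0, -0.002]
ft_force: [-8.2, -0.8, 4.0]
grip_width: 0.0007
grip_force: 3.7
```

Call:
send_rows(
  increments=[0,0,0,0.1,0.006,0,0,0,0,0,0,0,0,0],
)

```text
time: 15.17
position: [0.5367, 0.0647, 0.0315]
tool_rot: [-0.03, 1.0, 0.0, -0.002]
ft_force: [-8.8, -1.7, 6.6]
grip_width: 0.0004
grip_force: 4.2
```

Call:
send_rows(
  increments=[0,0,0,0.1,0.006,0,0,0,0,0,0,0,0,0],
)

```text
time: 15.33
position: [0.5371, 0.0647, 0.0315]
tool_rot: [-0.03, 1.0, 0.0, -0.003]
ft_force: [-8.6, -1.2, 5.4]
grip_width: 0.0004
grip_force: 4.6
```

Call:
send_rows(
  increments=[0,0,0,0.1,0.006,0,0,0,0,0,0,0,0,0],
)

```text
time: 15.5
position: [0.5375, 0.0647, 0.0315]
tool_rot: [-0.03, 1.0, 0.0, -0.004]
ft_force: [-10.7, -2.4, 7.9]
grip_width: 0.0002
grip_force: 5.1
```

Call:
send_rows(
  increments=[0,0,0,0.1,0.006,0,0,0,0,0,0,0,0,0,0,0,0,0,0,0,0],
)

```text
time: 15.75
position: [0.5379, 0.0648, 0.0315]
tool_rot: [-0.03, 1.0, 0.0, -0.004]
ft_force: [-10.8, -1.6, 8.8]
grip_width: 0.0005
grip_force: 5.5
```

Call:
send_rows(
  increments=[0,0,0,0.05,0.003,0,0,0,0,0,0,0,0,0,0,0,0,-0.3,-0.018,0,0,0,0,0,-0.3,-0.018,0,0,0,0,0,-0.3,-0.018,0,0,0,0,0,-0.3,-0.018,0,0,0,0,0,-0.3,-0.018,0,0,0,0,0,-0.3,-0.018,0,0,0,0,0,0,0,0,0,0,0,0,0,0,0,0],
)

```text
time: 16.58
position: [0.5254, 0.0637, 0.0317]
tool_rot: [-0.03, 1.0, -0.0, 0.001]
ft_force: [0.6, -0.5, 0.2]
grip_width: 0.0005
grip_force: 0.0
```

Force has dropped to zero with the tool backed off, so the catch seems to have taken. I'll back off further, rise and look.

Call:
send_rows(
  increments=[0,0,0,-2,-0.12,0,0,0,0,0,-2,-0.12,0,0,0,0,0,-2,-0.12,0,0,0,0,0,0,0,2.5,0,0,0,0,0,0,2.5,0,0,0,0,0,0,2.5,0,0,0,0,0,0,2.5,0,0,0,0,-2,0,2.5,0,0,0,0,-2,0,2.5,0,0,0,0,0,0,0,0,0,0,0,0,0,0,0],
)

```text
time: 17.5
position: [0.4253, 0.0602, 0.1829]
tool_rot: [-0.03, 1.0, -0.0, 0.002]
ft_force: [-0.4, 0.4, -0.8]
grip_width: 0.0007
grip_force: 0.0
```

Run:
```python
from h import *
c=snap('top','top2'); b=snap('scene','sc2')
im=cv2.imread('pics/top2.png'); s=cv2.imread('pics/sc2.png')
a=cv2.resize(im[100:240,190:300],None,fx=3.6,fy=4,interpolation=cv2.INTER_CUBIC)
d=cv2.resize(s[160:320,250:430],None,fx=2.2,fy=2.2,interpolation=cv2.INTER_CUBIC)
o=np.zeros((560,796,3),np.uint8);o[:a.shape[0],:a.shape[1]]=a;o[:d.shape[0],400:400+d.shape[1]]=d[:,:396]
cv2.imwrite('pics/crop2.png',o); print(robot.get_obs()['time'],robot.get_obs()['position'],robot.get_obs()['ft_force'])
```

```text
17.6 [0.42553778 0.0600609  0.18137815] [-0.51472327 -0.78584163  0.51303852]
```

View pics/crop2.png

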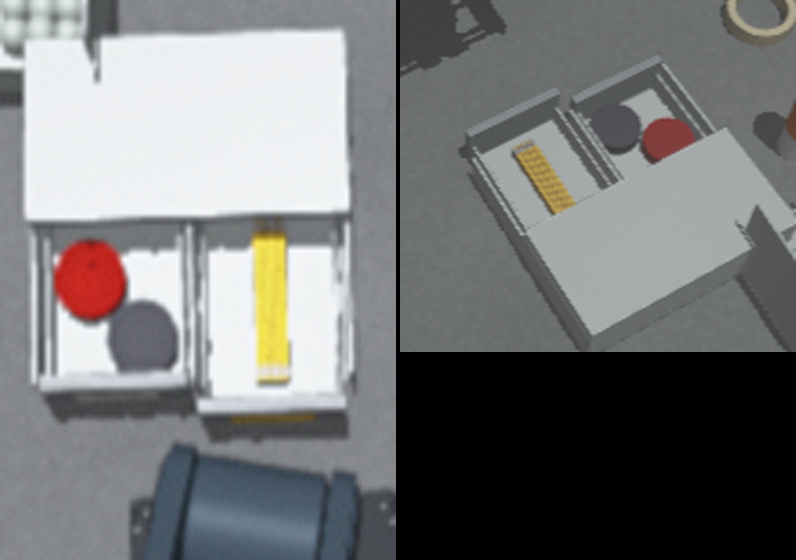

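The tray is latched: its front edge sits at crop row 408 and it has travelled about 88 mm, leaving it about 20 mm out. The rule lies flat inside at (270,305), and the robot touches nothing.

Run:
```python
from h import *
c=load('top2'); print(P(c,190+270/3.6,100+408/4,.066))
print(robot.hand_in())
```

```text
[0.54174827 0.06725947 0.066     ]
the job is handed in; nothing more can be done
None
```

The yellow rule lies flat in the tray, the tray is latched about 20 mm short of fully in after one press of about 11 N, and the job is handed in; the hand-in call returned no verdict.

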